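Hold a parts jar down in the sprung cradle

TASK

I want to tighten the lid of the squat screw-top jar, so get it ready for me: pick it up and stand it upright in the ring of the sprung cradle, then press it down against the spring until the pointer is between the two long marks on the scale. Do not bottom the cradle out at any time, leave the other things on the bench where they are, and finish while still gripping or pushing the jar, with the pointer held steady between the marks: do not let go.

Things in the scene. Friction and masses are not known exactly. Their poses are not given: they have to be found in the camera images.
- jar: closed squat round jar with a plain screw lid: body 62 mm diameter up to 62 mm height, lid 58 mm diameter above it, 76 mm high in all, 0.35 to 0.55 kg, rigid. It stands loose on the bench. Origin: centre of its underside; z up along its axis
- stand: fixed stand of the sprung cradle, the only one on the bench: base plate 124 (x) by 130 (y) mm, 12 mm thick, bolted to the bench. Two guide posts at y = +54 and -54 mm reach up to 68 mm. An upright scale plate, 34 mm wide, stands at x = -58 mm, y = 14 to 48 mm and reaches up to 72 mm; it carries two long marks and short ticks on its face to the -x side of the stand, which is turned to the right as the robot sees it. Origin: centre of the underside of the base; z up
- cradle_seat (a point): centre of the floor inside the cradle's ring, where the jar's underside rests; moves down with the ring. It is 70 mm above the bench when the ring is up. The ring round it is round, open at the top, 68 mm inner diameter, widening to 75 mm at the lip; the lip is 18 mm above the seat, 83 mm outer diameter. z up
- cradle (a joint): how far the ring is pressed down, m: 0 fully up, 0.034 bottomed out. Spring: it stays up under the weight of the jar and needs about 5 N of push on top of the jar's weight to start and about 5 N more for each 10 mm. The pointer is level with the upper long mark at 0.014 and with the lower one at 0.022
- pointer (a point): tip of the flat pointer on the ring, beside the scale plate; moves with the ring. 64 mm above the bench when the ring is up
- upper_mark (a point): end, next to the pointer, of the upper long mark on the scale plate, 50 mm above the bench
- lower_mark (a point): end, next to the pointer, of the lower long mark on the scale plate, 42 mm above the bench
- tin: bystander: empty open tin, 67 mm diameter, 104 mm high. Origin: centre of its underside
- block_small: bystander: small wooden block, 45x80x38 mm. Origin: centre of its underside
- pliers_red: bystander: pliers lying flat, 57x171x14 mm. Origin: centre of its underside
- masking_tape: bystander: roll of tape lying flat, 70 mm diameter, 25 mm high. Origin: centre of its underside
- nut_big: bystander: large hexagon nut, 36x41x20 mm. Origin: centre of its underside
Mind the look-alikes: they are no part of the job. What is shaped like the jar but red is not meant.

How it is judged (in metres and radians):
On the way, in this order (a step that is already met when the one before it is completed fails the run):
1. the jar is lifted clear of the bench in the fingers (height (world z) of jar above 0.03 m and contact force between the fingers and jar above 1 N), for 0.1 s.
2. the jar stands upright in the ring, down on its seat (horizontal distance between jar and cradle_seat below 0.006 m and z of jar in the frame of cradle_seat between -0.004 and 0.004 m and angle between jar's own z axis and vertical below 0.12 rad).
At the end, for the whole second after the job is handed in: The jar stands upright (0.12 rad) and centred (6 mm) on the seat inside the ring (4 mm), the fingers still bear on it, and its push on the cradle (over 9 N) keeps the pointer between the two long marks (13.2 to 22.8 mm of travel), at rest, through the last second (all of step 2 and value of joint cradle between 0.0132 and 0.0228 m and contact force between jar and stand above 9 N and contact force between the fingers and jar above 3 N and linear speed of jar below 0.01 m/s); the arm keeps its last pose, push and grip.
It fails at once if the cradle is bottomed out (value of joint cradle above 0.032 m).
It fails at once if a bystander is pushed away (over 30 mm) (distance of any of tin, block_small, pliers_red, masking_tape, nut_big from where it was at the start of the episode above 0.03 m).
It also fails if it takes over 40 s, if anything falls off the work surface, if the arm or the gripper's body presses on something with over 40 N, if the wrist force passes 120 N, or if a joint passes its speed limit or range.

ROBOT

A 6-joint arm with a two-finger parallel gripper is mounted at the origin on a cart in front of the work surface, level with it; the furniture and walls round the work are solid. World frame = base frame: x ahead of the robot, y to its left, z up, the work surface at z = 0. Lengths are in m, angles in degrees, forces in N, time in s.
With the tool pointing down it reaches from about 0.35 to 1 m from the base axis. Payload 7.1 kg.
Tool frame: the origin (TCP) lies at the very end of the fingers, on their centre line; the grasp point (between the pads) lies 19 mm behind it (env.grip_point_offset is the distance from the TCP to the grasp point, in m); x points along the fingers, z is the direction in which the jaws open and shut, and the axes are right-handed (so a half turn about x gives the same grasp; the last joint's range is limited). The gripper opens to 85 mm and grips with 20 to 120 N. Pads are 22 mm wide; open, the fingers measure 114 mm over their backs; the gripper's body (76 mm by 85 mm) begins 54 mm behind the grasp point. The pads swing forward as they close: fully open they stand 13 mm farther back than shut.
Start: joints at [-70.13, 24.242, 93.386, -0, 62.372, -1.089], TCP at [0.224, -0.584, 0.231] pointing down, gripper open.
Joint ranges: [-172.04, 172.04], [-51.8, 120.97], [4.93, 147.93], [-75.15, 255.16], [6.16, 154.13], [-145.62, 145.62]. Speed limits (degrees/s): [136.94, 136.94, 172.46, 180, 180, 180].

INTERFACE

Orientations are given as a 3x3 rotation matrix whose columns are the frame's x, y, z axes.
In Python, from cell import env, effector, capture, camera_params, models gives the robot as it stands. Calls block until the motion is done:
- env.move_pose(position, orientation): joint-space move of the TCP to a pose.
- env.move_straight(position, rate=0.15, rot=None): straight line of the TCP; rot=None keeps the orientation; rate is the mean speed in m/s.
- env.set_joints(angles): joint-space move.
- effector.gripper_open() and effector.gripper_close(): open the fingers fully, or close them until they stop; the grip force is fixed at half the most.
- env.dwell(seconds).
- env.solve_ik(position, orientation): joint angles nearest the present ones, or None.
- capture(name): name is "side" or "top"; returns the picture (400x640x3 uint8, red, green, blue); there is no depth.
- camera_params(name): a dict with "vertical_fov" (degrees; the focal length in pixels is half the picture's height over the tangent of half this angle, whatever the lens; pixels are square), "cx", "cy" (the principal point, pixels), "dist_coeffs" ([k1, k2, p1, p2, k3] as OpenCV has them; the pictures are not rectified), "R" (3x3) and "t" (3): a world point X has camera coordinates R X + t. Camera axes: x right, y down, z forward; pixel columns grow to the right and rows downward; lengths in m; the calibration is good to about 2 mm. A picture is of the moment at which its call begins. camera_params takes no time and is no camera call.
A pose or a line that the arm cannot do raises env.Unreachable and nothing moves.
- env.job_done(): hands the job in, once; it reports no verdict.
Trained networks look in the newest picture that a camera, given by its name, has taken for a name from the list of things; names that differ only in an ending like _2 or _b are one class to them, and where a whole thing is asked for, a point or a joint stands for the part that bears it (a point fixed in the world has none). Each returns a list of dicts, best first, with "confidence" (0 to 1); they miss things now and then, are a little off and sometimes report something else, mostly with a low value. They report only what shows in the picture. A call takes as long as a camera call. They do not tell look-alikes from the thing itself.
- models.recognise(name, camera): "point" ([column, row] in pixels, amid what is visible of it).
- models.trace(name, camera): "mask" (400x640 bool, what is visible of it) and "point" ([column, row] in pixels, amid what is visible of it).
Readings, each from a call of its own:
- env.current_clock(): time.
- env.current_joint_pos(): joint angles.
- env.current_joint_vel(): joint speeds.
- env.current_effort(): joint torques, N m.
- env.current_position(): TCP position.
- env.current_orientation(): TCP orientation.
- env.current_ft_force(): force on the tool from outside, world axes, zero at the start.
- env.current_moment(): the same for the moment, N m.
- env.current_gripper_width(): finger opening in m.
Only numpy, scipy, OpenCV 4.12 (cv2) and the standard library are available. Lean on these libraries where they do the work, as an engineer would, in place of code of your own. Each camera call takes 0.05 s, during which the arm holds its last target.

## Working session

There is one attempt and no reset: what is moved stays moved. The work goes in short steps, each a Python script; the robot and the scene stay as the last script left them, time stands still between calls to the robot, and variables do not carry over. Pictures are saved under pics/ and viewed, and the job is handed in when it is done.

```bash
ls; mkdir -p pics
python3 - <<'E'
from cell import env, effector, capture, camera_params, models
import cv2, numpy as np
for n in ("side","top"):
    im=capture(n); cv2.imwrite(f"pics/{n}0.png",im[:,:,::-1])
    p=camera_params(n); print(n,p, -np.array(p["R"]).T@np.array(p["t"]))
    for o in ("jar","stand","cradle_seat","pointer","upper_mark","lower_mark","tin","block_small","masking_tape","nut_big","pliers_red"):
        print(o,[(np.round(d["point"]).tolist(),round(d["confidence"],2)) for d in models.recognise(o,n)])
print(env.current_clock(), env.current_orientation(), env.grip_point_offset)
E
```

```text
pics
side {'vertical_fov': 56.09950079053562, 'cx': 314.90306127311584, 'cy': 204.47862241076191, 'dist_coeffs': array([-0.03716671,  0.        ,  0.        ,  0.        ,  0.        ]), 'R': array([[ 0.99985329,  0.01651103, -0.00455823],
       [ 0.00694341, -0.63396464, -0.77333086],
       [-0.01565824,  0.77318576, -0.63398628]]), 't': array([-0.58221082,  0.05952588,  1.29419297])} [ 0.60197688 -0.95330137  0.86387993]
jar [([320.0, 165.0], 0.82), ([324.0, 184.0], 0.73), ([297.0, 174.0], 0.6), ([282.0, 180.0], 0.6)]
stand [([328.0, 263.0], 0.97), ([327.0, 250.0], 0.35)]
cradle_seat [([331.0, 251.0], 0.56)]
pointer [([327.0, 250.0], 0.7)]
upper_mark [([328.0, 259.0], 0.88), ([291.0, 155.0], 0.55)]
lower_mark [([332.0, 262.0], 0.68)]
tin [([365.0, 207.0], 0.96)]
block_small [([294.0, 155.0], 0.73)]
masking_tape [([339.0, 337.0], 0.85), ([315.0, 225.0], 0.33)]
nut_big [([277.0, 316.0], 0.51)]
pliers_red [([313.0, 222.0], 0.7)]
top {'vertical_fov': 50.274683269640164, 'cx': 319.24063886796995, 'cy': 198.5045569090011, 'dist_coeffs': array([-0.01026415,  0.        ,  0.        ,  0.
[... 206 characters left out ...]
88398744e-01, 1.33985533e+00])} [0.43646374 0.00786305 1.39673303]
jar [([241.0, 250.0], 0.9), ([272.0, 188.0], 0.85), ([226.0, 200.0], 0.78), ([250.0, 219.0], 0.62)]
stand []
cradle_seat [([389.0, 188.0], 0.5), ([385.0, 192.0], 0.47)]
pointer [([388.0, 189.0], 0.93)]
upper_mark [([385.0, 190.0], 0.9)]
lower_mark [([385.0, 189.0], 0.96)]
tin [([322.0, 151.0], 0.67)]
block_small [([198.0, 229.0], 0.58)]
masking_tape [([384.0, 190.0], 0.67), ([458.0, 187.0], 0.6)]
nut_big [([442.0, 237.0], 0.57)]
pliers_red [([327.0, 202.0], 0.88)]
1.2 [[ 4.56958624e-06  9.33844211e-01  3.57680009e-01]
 [-4.68108682e-06  3.57680009e-01 -9.33844211e-01]
 [-1.00000000e+00  2.59295048e-06  6.00585548e-06]] 0.0187
```

View pics/side0.png

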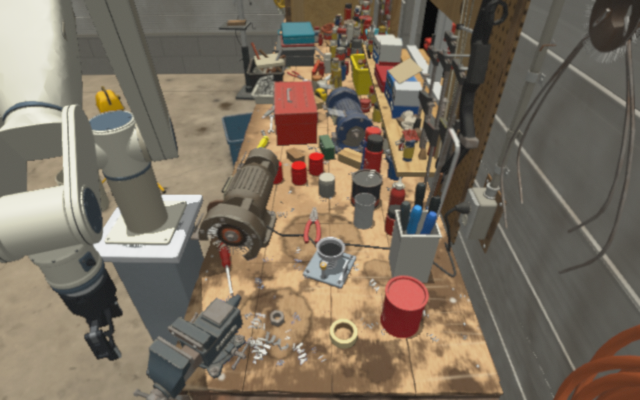

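View pics/top0.png

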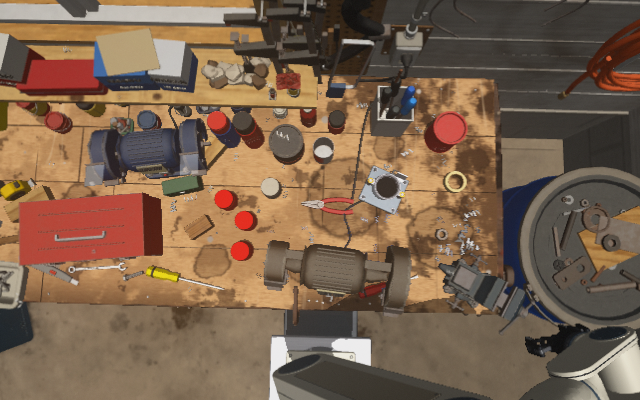

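Run:
```python
import cv2
t=cv2.imread('pics/top0.png');cv2.imwrite('pics/top0z.png',cv2.resize(t[130:280,180:480][:, :],(800,400),interpolation=cv2.INTER_CUBIC))
t=cv2.imread('pics/side0.png');cv2.imwrite('pics/side0z.png',cv2.resize(t[140:290,250:400],(600,600),interpolation=cv2.INTER_CUBIC))
```

```text
(no output)
```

View pics/top0z.png

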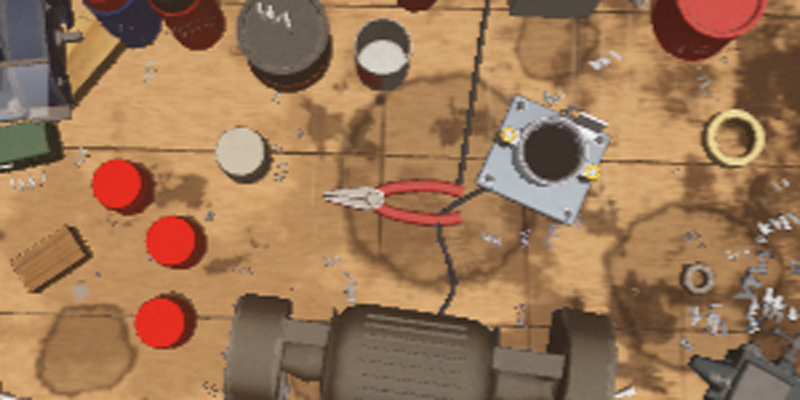

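View pics/side0z.png

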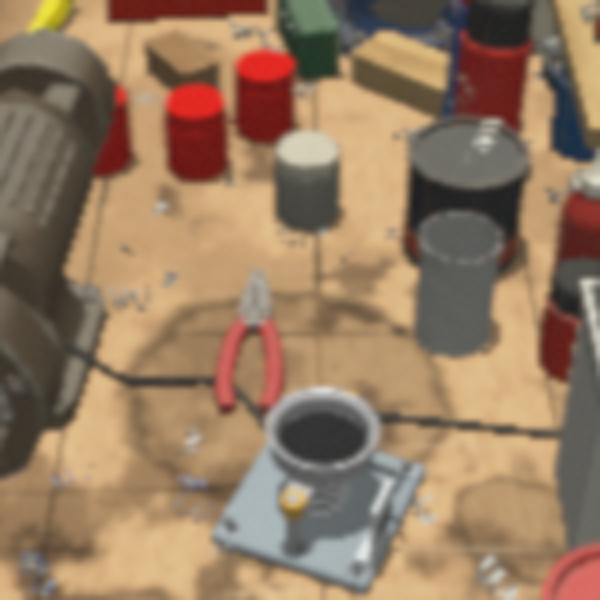

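The target is the grey jar with the pale lid, at top px (271,187) and side px (325,184). The red ones at top px (225,200), (245,220) and (241,250) are look-alikes. The cradle ring is at top px (388,187). Next I'll measure the jar and the ring precisely.

```bash
cat > h.py <<'E'
from cell import env, effector, capture, camera_params, models
import cv2, numpy as np
def K(n):
    p=camera_params(n); f=200/np.tan(np.radians(p["vertical_fov"])/2)
    return np.array([[f,0,p["cx"]],[0,f,p["cy"]],[0,0,1]]),np.array(p["dist_coeffs"]),np.array(p["R"]),np.array(p["t"])
def proj(X,n):
    k,d,R,t=K(n); return cv2.projectPoints(np.atleast_2d(np.array(X,float)),cv2.Rodrigues(R)[0],t,k,d)[0][:,0]
def back(px,n,z):
    k,d,R,t=K(n); u=cv2.undistortPoints(np.array(px,float).reshape(-1,1,2),k,d)[:,0]
    r=np.c_[u,np.ones(len(u))]@R; c=-R.T@t
    return c+r*((z-c[2])/r[:,2])[:,None]
def cyl_mask(x,y,parts,n):
    m=np.zeros((400,640),np.uint8); a=np.linspace(0,2*np.pi,60)
    for r,z0,z1 in parts:
        P=np.vstack([np.c_[x+r*np.cos(a),y+r*np.sin(a),0*a+z] for z in (z0,z1)])
        cv2.fillConvexPoly(m,cv2.convexHull((proj(P,n)*16).round().astype(np.int32)),1,shift=4)
    return m>0
E
python3 - <<'E'
from h import *
from scipy.optimize import minimize
ims={n:capture(n) for n in("top","side")}
tgt={"top":(271,187),"side":(325,184)}
parts=[(.031,0,.062),(.029,.062,.076)]
M={}
for n in ims:
    for d in models.trace("jar",n):
        if np.hypot(*(np.array(d["point"])-tgt[n]))<12: M[n]=d["mask"]; print(n,d["confidence"],d["mask"].sum()); break
def cost(p,ns): return sum(1-(cyl_mask(*p,parts,n)&M[n]).sum()/(cyl_mask(*p,parts,n)|M[n]).sum() for n in ns)
p0=back([tgt["top"]],"top",.07)[0,:2]; print(p0)
for ns in (["top"],["side"],["top","side"]):
    if all(n in M for n in ns):
        r=minimize(cost,p0,(ns,),method="Nelder-Mead",options=dict(initial_simplex=[p0,p0+[.01,0],p0+[0,.01]])); print(ns,r.x,r.fun)
S={}
for n in ims:
    for nm in ("cradle_seat","stand"):
      for d in models.trace(nm,n):
        print(n,nm,d["point"],d["confidence"],d["mask"].sum())
        k=f"{n}_{nm}"
        if k not in S: S[k]=d["mask"]
np.savez("masks.npz",**S)
for n in ims:
    o=ims[n].copy()
    jp=r.x
    for R,z in((.029,.076),(.031,0)):
        a=np.linspace(0,6.28,60);cv2.polylines(o,[proj(np.c_[jp[0]+R*np.cos(a),jp[1]+R*np.sin(a),0*a+z],n).round().astype(int).reshape(-1,1,2)],True,(0,255,0),1)
    for k,c in((f"{n}_cradle_seat",(255,0,255)),(f"{n}_stand",(255,255,0))):
        if k in S: cv2.drawContours(o,cv2.findContours(S[k].astype(np.uint8),0,1)[0],-1,c,1)
    x0,y0=(240,150) if n=="top" else (260,150)
    cv2.imwrite(f"pics/fit_{n}.png",cv2.resize(o[y0:y0+150,x0:x0+200],(800,600),interpolation=cv2.INTER_CUBIC)[:,:,::-1])
E
```

```text
top 0.58 345
side 0.9 389
[0.61666704 0.16737462]
['top'] [0.61649492 0.17023289] 0.09921671018276768
['side'] [0.62055864 0.17354405] 0.08274231678486998
['top', 'side'] [0.61983002 0.1702338 ] 0.21903058444481294
top cradle_seat [388.4, 187.0] 0.6 601
top cradle_seat [382.8, 188.3] 0.35 1553
top stand [381.7, 189.8] 0.64 1569
side cradle_seat [331.0, 250.7] 0.67 674
side stand [326.9, 262.2] 0.63 1708
```

View pics/fit_top.png

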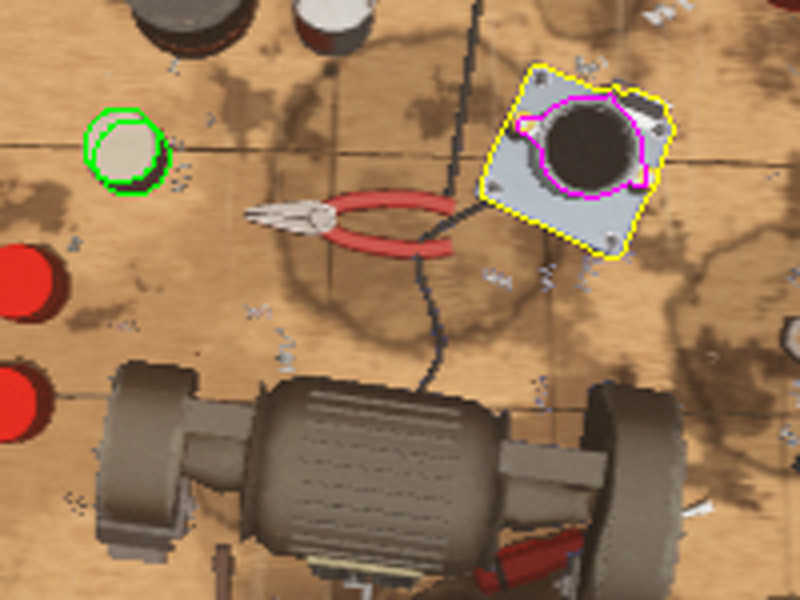

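View pics/fit_side.png

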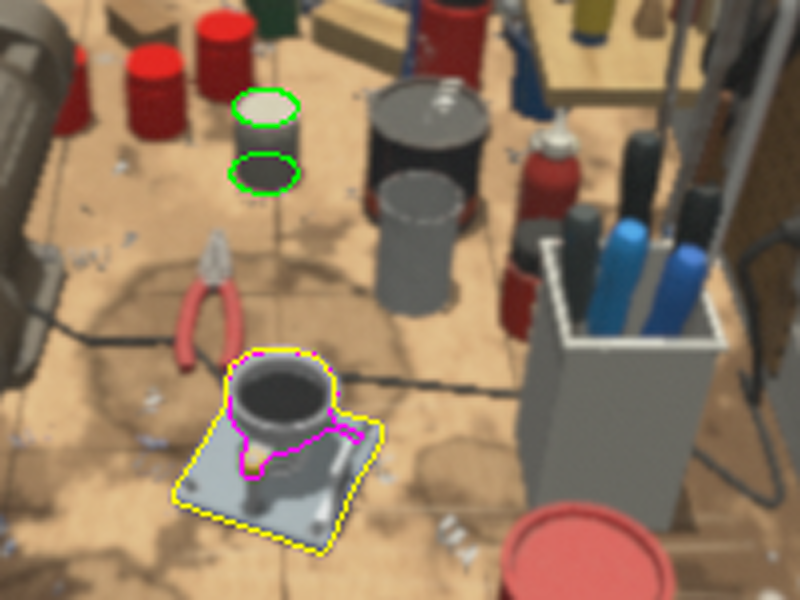

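Run:
```python
from h import *
from scipy.optimize import minimize
a=np.linspace(0,2*np.pi,72,endpoint=False)
def circ(x,y,r,z): return np.c_[x+r*np.cos(a),y+r*np.sin(a),0*a+z]
from scipy.ndimage import map_coordinates
for n in("top","side"):
    im=cv2.cvtColor(cv2.imread(f"pics/{n}0.png"),cv2.COLOR_BGR2GRAY).astype(float)
    im3=cv2.imread(f"pics/{n}0.png").astype(float)
    def samp(P): q=proj(P,n); return map_coordinates(im,[q[:,1],q[:,0]],order=1)
    # jar lid: pale inside vs outside
    def score(p,r,z,s): 
        return s*(samp(circ(*p,r-.003,z)).mean()-samp(circ(*p,r+.003,z)).mean())
    x0=np.array([.618,.168])
    g=[(score((x0[0]+dx,x0[1]+dy),.029,.076,1),dx,dy) for dx in np.arange(-.015,.016,.001) for dy in np.arange(-.015,.016,.001)]
    b=max(g); top=[q for q in g if q[0]>b[0]*.95]; w=np.mean(top,0)
    print(n,"lid",b[0],x0+b[1:],x0+w[1:])
    c0=back([(387.5,187)] if n=="top" else [(330,249)],n,.088)[0,:2]; print("ring guess",c0)
    for nm,f in {"outer":lambda p:score(p,.0415,.088,1),"hole":lambda p:-score(p,.0375,.088,1),"both":lambda p:(2*samp(circ(*p,.0395,.088))-samp(circ(*p,.0355,.088))-samp(circ(*p,.0435,.088))).mean()}.items():
        g=[(f((c0[0]+dx,c0[1]+dy)),dx,dy) for dx in np.arange(-.015,.016,.001) for dy in np.arange(-.015,.016,.001)]
        b=max(g); top=[q for q in g if q[0]>b[0]*.95]; w=np.mean(top,0)
        print(n,nm,b[0],c0+b[1:],c0+w[1:])
    C=c0+w[1:]
    o=cv2.resize(im3.astype(np.uint8),None,fx=4,fy=4,interpolation=cv2.INTER_CUBIC)
    for X,Y,r,z in((*(C),.0415,.088),(*C,.0375,.088)):
        cv2.polylines(o,[(proj(circ(X,Y,r,z),n)*4+2).round().astype(int).reshape(-1,1,2)],True,(0,255,0),1)
    u=(proj([[*C,.088]],n)[0]*4).astype(int)
    cv2.imwrite(f"pics/ring_{n}.png",o[u[1]-150:u[1]+150,u[0]-200:u[0]+200])
```

```text
top lid 60.172103544294046 [0.618 0.171] [0.61816667 0.17116667]
ring guess [ 0.62313623 -0.19572296]Traceback (most recent call last):
  File "<stdin>", line 19, in <module>
  File "<stdin>", line 18, in <lambda>
  File "<stdin>", line 12, in score
  File "<stdin>", line 9, in samp
  File "h.py", line 7, in proj
    k,d,R,t=K(n); return cv2.projectPoints(np.atleast_2d(np.array(X,float)),cv2.Rodrigues(R)[0],t,k,d)[0][:,0]
            ~^^^
  File "h.py", line 4, in K
    p=camera_params(n); f=200/np.tan(np.radians(p["vertical_fov"])/2)
ValueError: time passes only in moves, steps and waits
```

```bash
sed -i 's/^def K(n):/import functools\n@functools.lru_cache\ndef K(n):/' h.py
cat > ring.py <<'E'
from h import *
from scipy.ndimage import map_coordinates
a=np.linspace(0,2*np.pi,72,endpoint=False)
def circ(x,y,r,z): return np.c_[x+r*np.cos(a),y+r*np.sin(a),0*a+z]
if __name__=="__main__":
  for n in("top","side"):
    im3=cv2.imread(f"pics/{n}0.png"); im=cv2.cvtColor(im3,cv2.COLOR_BGR2GRAY).astype(float)
    def samp(P): q=proj(P,n); return map_coordinates(im,[q[:,1],q[:,0]],order=1)
    def score(p,r,z,s): return s*(samp(circ(*p,r-.003,z)).mean()-samp(circ(*p,r+.003,z)).mean())
    def best(f,c0):
        g=[(f((c0[0]+dx,c0[1]+dy)),dx,dy) for dx in np.arange(-.015,.016,.001) for dy in np.arange(-.015,.016,.001)]
        b=max(g); w=np.mean([q for q in g if q[0]>b[0]*.95],0); return b[0],c0+w[1:]
    print(n,"lid",best(lambda p:score(p,.029,.076,1),np.array([.618,.168])))
    c0=back([(387.5,187)] if n=="top" else [(330,249)],n,.088)[0,:2]
    print(n,"outer",best(lambda p:score(p,.0415,.088,1),c0))
    print(n,"hole",best(lambda p:-score(p,.0375,.088,1),c0))
    r=best(lambda p:(2*samp(circ(*p,.0395,.088))-samp(circ(*p,.0355,.088))-samp(circ(*p,.0435,.088))).mean(),c0); print(n,"both",r)
    C=r[1]
    o=cv2.resize(im3,None,fx=4,fy=4,interpolation=cv2.INTER_CUBIC)
    for rr in(.0415,.0375):
        cv2.polylines(o,[(proj(circ(*C,rr,.088),n)*4+2).round().astype(int).reshape(-1,1,2)],True,(0,255,0),1)
    u=(proj([[*C,.088]],n)[0]*4).astype(int)
    cv2.imwrite(f"pics/ring_{n}.png",o[u[1]-150:u[1]+150,u[0]-200:u[0]+200])
E
python3 ring.py; cd pics; python3 -c "
import cv2,numpy as np;cv2.imwrite('ring2.png',np.hstack([cv2.imread('ring_top.png'),cv2.imread('ring_side.png')]))"
```

```text
top lid (np.float64(60.172103544294046), array([0.61816667, 0.17116667]))
top outer (np.float64(15.157535335121366), array([ 0.62613623, -0.19572296]))
top hole (np.float64(59.572355316198895), array([ 0.62613623, -0.19605629]))
top both (np.float64(66.22580210207971), array([ 0.62613623, -0.19572296]))
side lid (np.float64(36.95846108553192), array([0.62141176, 0.16788235]))
side outer (np.float64(32.93525250187852), array([ 0.62972758, -0.19683832]))
side hole (np.float64(29.537686215602136), array([ 0.62998473, -0.21756689]))
side both (np.float64(38.064538224756284), array([ 0.62962758, -0.19613832]))
```

View pics/ring2.png

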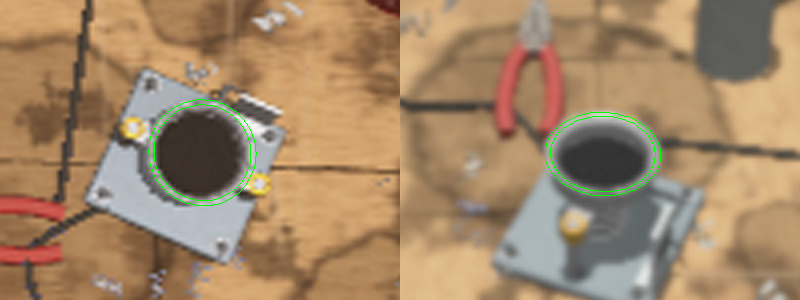

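The two cameras agree on the jar-to-ring offset to about 3 mm. I take the jar as (0.620, 0.1695) and the ring as (0.628, -0.196). Next I'll approach and grasp the jar.

```bash
cat >> h.py <<'E'
def rot(th,s=1):
    t=np.radians(th); z=s*np.array([np.cos(t),np.sin(t),0]); x=np.array([0,0,-1.]); return np.c_[x,np.cross(z,x),z]
E
python3 - <<'E'
from h import *
for th in(8,-23.6):
  for s in(1,-1):
    for p in([.62,.1695,.3],[.628,-.196,.3],[.628,-.196,.074]):
        q=env.solve_ik(p,rot(th,s)); print(th,s,p,None if q is None else np.round(q,1))
E
```

```text
8 1 [0.62, 0.1695, 0.3] [14.2 22.  87.3 -0.  70.7  6.2]
8 1 [0.628, -0.196, 0.3] [-18.4  23.3  85.3  -0.   71.4 -26.4]
8 1 [0.628, -0.196, 0.074] [-18.4  38.1  93.6  -0.   48.3 -26.4]
8 -1 [0.62, 0.1695, 0.3] None
8 -1 [0.628, -0.196, 0.3] None
8 -1 [0.628, -0.196, 0.074] None
-23.6 1 [0.62, 0.1695, 0.3] [14.2 22.  87.3 -0.  70.7 37.8]
-23.6 1 [0.628, -0.196, 0.3] [-18.4  23.3  85.3  -0.   71.4   5.2]
-23.6 1 [0.628, -0.196, 0.074] [-18.4  38.1  93.6  -0.   48.3   5.2]
-23.6 -1 [0.62, 0.1695, 0.3] [  14.2   22.    87.3   -0.    70.7 -142.2]
-23.6 -1 [0.628, -0.196, 0.3] None
-23.6 -1 [0.628, -0.196, 0.074] None
```

Run:
```python
from h import *
env.move_straight([.224,-.584,.32],rate=.2)
env.move_pose([.62,.1695,.32],rot(8))
print(env.current_clock())
env.move_straight([.62,.1695,.13],rate=.25)
for n in("side","top"):
    cv2.imwrite(f"pics/pre_{n}.png",capture(n)[:,:,::-1])
print(env.current_clock(),env.current_position(),env.current_ft_force(),env.current_gripper_width())
a=cv2.imread("pics/pre_side.png")[100:300,220:420];b=cv2.imread("pics/pre_top.png")[100:300,180:380]
cv2.imwrite("pics/pre.png",cv2.resize(np.hstack([a,b]),(800,400),interpolation=cv2.INTER_CUBIC))
```

```text
5.175
6.1833 [0.62134004 0.16977767 0.13202558] [0.28882057 0.00620895 0.05079444] 0.08513469038400907
```

View pics/pre.png

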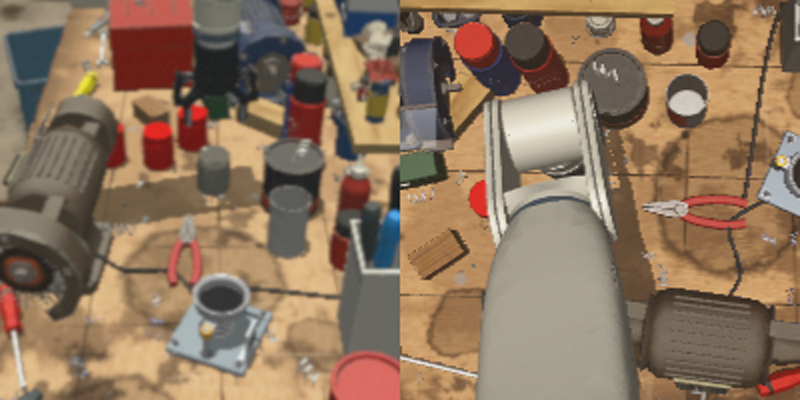

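The side view shows the open fingers above and either side of the jar at (325,184), with nothing in the way. I'll descend and grip.

Run:
```python
from h import *
env.move_straight([.62,.1695,.024],rate=.12)
print(env.current_position(),env.current_ft_force())
effector.gripper_close()
print(env.current_clock(),env.current_position(),env.current_ft_force(),env.current_gripper_width())
env.move_straight([.62,.1695,.10],rate=.12)
env.dwell(.1)
print(env.current_clock(),env.current_position(),env.current_ft_force(),env.current_gripper_width())
s=capture("side");cv2.imwrite("pics/lift.png",cv2.resize(s[80:280,220:420],(600,600),interpolation=cv2.INTER_CUBIC)[:,:,::-1])
```

```text
[0.62066537 0.16968234 0.02475522] [-0.3371762   0.5625274   0.13078168]
7.5667 [0.62071293 0.1696775  0.02528157] [ 0.20622805 -0.78182516  5.80083927] 0.06083195075446271
8.45 [0.61912874 0.16929818 0.09883819] [ 0.16524316  0.2798629  -5.14563107] 0.06075648615621254
```

View pics/lift.png

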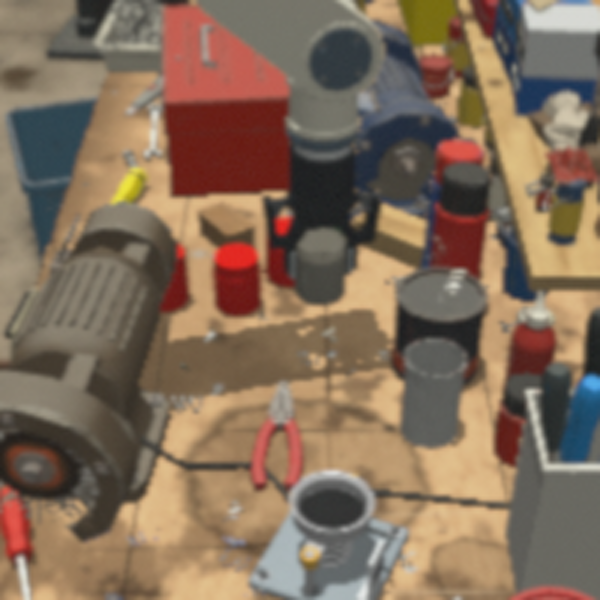

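The jar is lifted and upright, between the fingers at about (320,265) in the zoom, and weighs about 5 N. I'll carry it above the ring and check the alignment there.

```bash
python3 - <<'E'
from h import *
env.move_straight([.62,.1695,.20],rate=.25)
env.move_straight([.628,-.196,.20],rate=.3,rot=rot(-23.6))
env.move_straight([.628,-.196,.130],rate=.2)
env.dwell(.2)
P=env.current_position()
print(env.current_clock(),P,env.current_ft_force(),env.current_gripper_width())
for n in ("side","top"):
    s=capture(n);cv2.imwrite(f"pics/over_{n}.png",s[:,:,::-1])
m=[(d["confidence"],np.round(d["point"]),d["mask"]) for d in (capture("side") is not None and models.trace("jar","side"))]
print([(round(c,2),p) for c,p,_ in m])
np.save("jm.npy",np.array([k for _,_,k in m]))
E
python3 -c "
import cv2,numpy as np
a=cv2.imread('pics/over_side.png')[150:300,250:400];b=cv2.imread('pics/over_top.png')[120:270,310:460]
cv2.imwrite('pics/over.png',cv2.resize(np.hstack([a,b]),(800,400),interpolation=cv2.INTER_CUBIC))"
```

```text
11.1167 [ 0.62925673 -0.19617269  0.13192861] [ 1.08550194  0.17220582 -3.99234857] 0.060619296204966665
[(0.76, array([329., 235.])), (0.53, array([298., 175.]))]
```

View pics/over.png

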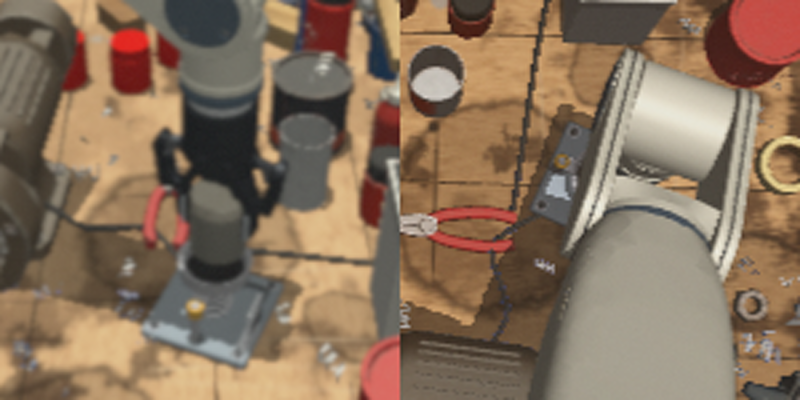

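Run:
```python
from h import *
m=np.load("jm.npy")[0]; n="side"; zb=.1069
im=cv2.imread("pics/over_side.png")
best=[]
for x in np.arange(.615,.646,.001):
  for y in np.arange(-.215,-.18,.001):
    c=cyl_mask(x,y,[(.031,zb,zb+.062),(.029,zb+.062,zb+.076)],n); best.append(((c&m).sum()/(c|m).sum(),x,y))
b=max(best); print(b, np.mean([q for q in best if q[0]>b[0]-.01],0))
o=cv2.resize(im,None,fx=4,fy=4,interpolation=cv2.INTER_CUBIC)
def d(x,y,r,z,c):
    a=np.linspace(0,6.28,60);cv2.polylines(o,[(proj(np.c_[x+r*np.cos(a),y+r*np.sin(a),0*a+z],n)*4+2).round().astype(int).reshape(-1,1,2)],True,c,1)
k=cv2.resize(m.astype(np.uint8),None,fx=4,fy=4,interpolation=0)
cv2.drawContours(o,cv2.findContours(k,0,1)[0],-1,(255,0,255),1)
for z,r in((zb,.031),(zb+.076,.029)): d(.6296,-.1961,r,z,(0,255,0))
d(.6296,-.1961,.0415,.088,(0,255,255))
cv2.imwrite("pics/chk.png",o[800:1200,1120:1520])
```

```text
(np.float64(0.745578231292517), np.float64(0.628), np.float64(-0.19499999999999998)) [ 0.73878521  0.62841176 -0.19623529]
```

View pics/chk.png

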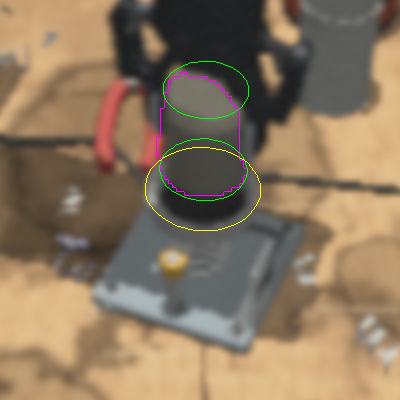

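Run:
```python
import cv2,numpy as np
a=cv2.imread("pics/over_side.png")[205:265,300:360]; b=cv2.imread("pics/side0.png")[205:265,300:360]
cv2.imwrite("pics/cmp.png",cv2.resize(np.hstack([a,b]),(800,400),interpolation=cv2.INTER_CUBIC))
```

```text
(no output)
```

View pics/cmp.png

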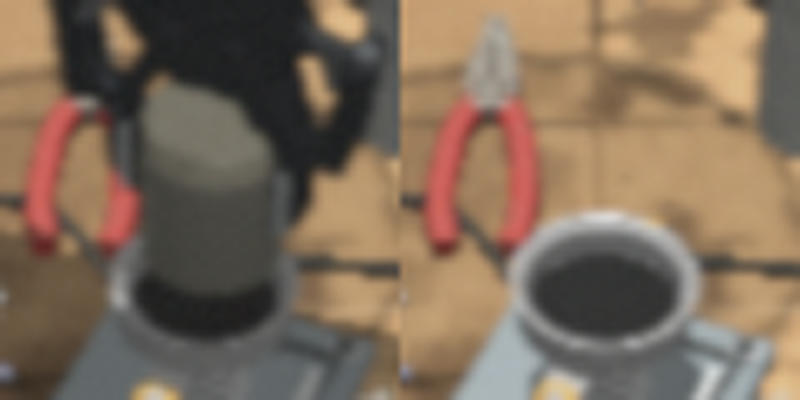

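By eye the jar is centred over the ring to about 1 mm: the jar spans zoom columns 143–275 and the ring 110–298. The mask fit also took in a finger, so I discounted it. I'll lower in steps and watch the force.

Run:
```python
from h import *
for z in (.115,.108,.103,.099,.097,.095,.093):
    env.move_straight([.628,-.196,z],rate=.06); env.dwell(.1)
    f=env.current_ft_force(); print(z,env.current_position().round(4),f.round(2),round(env.current_clock(),2))
    if f[2]>6: break
s=capture("side");cv2.imwrite("pics/seat.png",cv2.resize(s[190:290,280:380],(600,600),interpolation=cv2.INTER_CUBIC)[:,:,::-1])
```

```text
0.115 [ 0.628  -0.196   0.1148] [-0.91 -0.22 -4.67] 11.82
0.108 [ 0.628  -0.196   0.1079] [ 0.14  0.59 -4.82] 12.18
0.103 [ 0.6279 -0.196   0.1029] [-0.04 -0.31 -5.83] 12.53
0.099 [ 0.628  -0.196   0.0989] [-0.24  0.46 -5.28] 12.88
0.097 [ 0.628 -0.196  0.097] [-0.19  0.85 -4.52] 13.23
0.095 [ 0.6284 -0.1961  0.0953] [-0.12  0.39 -1.66] 13.58
0.093 [ 0.6284 -0.1961  0.0936] [-1.54  0.91  5.28] 13.93
```

View pics/seat.png

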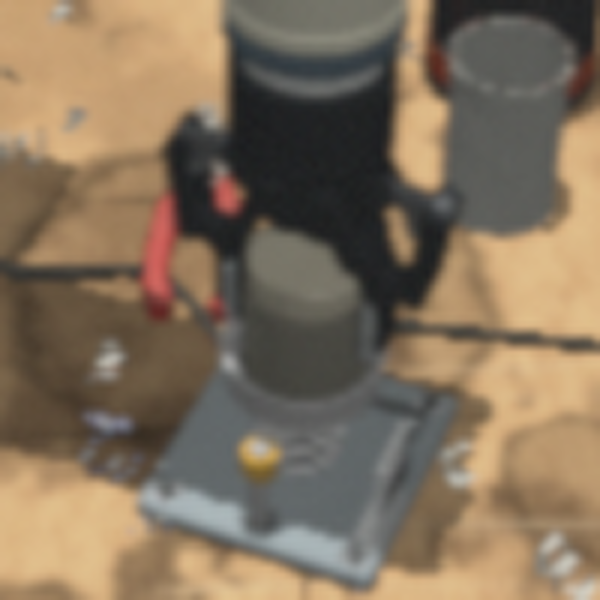

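The jar is in the ring, and its weight came off at TCP z of about 0.095, as expected. I'll press down in small steps.

Run:
```python
from h import *
cv2.imwrite("pics/p0.png",capture("side")[:,:,::-1])
for i,z in enumerate((.091,.088,.085,.082,.079,.0775)):
    env.move_straight([.628,-.196,z],rate=.03); env.dwell(.2)
    f=env.current_ft_force(); print(z,env.current_position().round(4),f.round(2),env.current_gripper_width().round(4),round(env.current_clock(),2))
    if f[2]>18: break
s=capture("side");cv2.imwrite("pics/p1.png",s[:,:,::-1])
a=cv2.imread("pics/p0.png")[220:290,295:365];b=s[220:290,295:365,::-1]
cv2.imwrite("pics/p.png",cv2.resize(np.hstack([a,b]),(800,400),interpolation=cv2.INTER_CUBIC))
for n in("pointer","upper_mark","lower_mark"): print(n,[(d["point"],d["confidence"]) for d in models.recognise(n,"side")])
```

```text
Traceback (most recent call last):
AttributeError: 'float' object has no attribute 'round'
```

Run:
```python
from h import *
for i,z in enumerate((.091,.088,.085,.082,.079,.0775)):
    if i: env.move_straight([.628,-.196,z],rate=.03)
    env.dwell(.2)
    f=env.current_ft_force(); print(z,env.current_position().round(4),f.round(2),round(float(env.current_gripper_width()),4),round(env.current_clock(),2))
    if f[2]>18: break
s=capture("side");cv2.imwrite("pics/p1.png",s[:,:,::-1])
a=cv2.imread("pics/p0.png")[220:290,295:365];b=s[220:290,295:365,::-1]
cv2.imwrite("pics/p.png",cv2.resize(np.hstack([a,b]),(800,400),interpolation=cv2.INTER_CUBIC))
for n in("pointer","upper_mark","lower_mark"): print(n,[(d["point"],d["confidence"]) for d in models.recognise(n,"side")])
```

```text
0.091 [ 0.6284 -0.1961  0.0916] [-1.    1.45  6.44] 0.0606 14.68
0.088 [ 0.6284 -0.1961  0.0888] [-1.38  0.98  6.92] 0.0607 15.13
0.085 [ 0.6284 -0.1961  0.086 ] [-2.04  1.6   8.87] 0.0605 15.58
0.082 [ 0.6284 -0.1961  0.0832] [-2.46  1.69 10.82] 0.0605 16.03
0.079 [ 0.6284 -0.1961  0.0804] [-2.95  1.4  11.67] 0.0605 16.48
0.0775 [ 0.6285 -0.1961  0.079 ] [-4.47  1.84 12.17] 0.0609 16.93
pointer [([324.0, 260.8], 0.71)]
upper_mark [([330.8, 266.0], 0.66)]
lower_mark [([331.4, 267.9], 0.88)]
```

View pics/p.png

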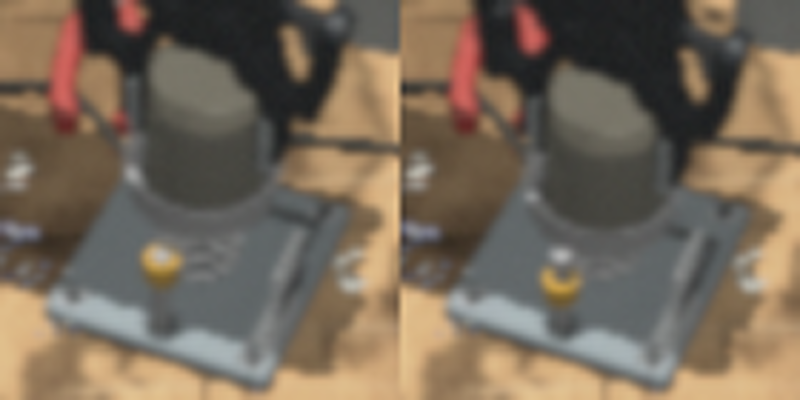

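Run:
```python
from h import *
a=cv2.imread("pics/side0.png");
def up(n): return cv2.resize(cv2.imread(n),None,fx=8,fy=8,interpolation=cv2.INTER_CUBIC)
A={k:up(f"pics/{k}.png") for k in("side0","p0","p1")}
for k,im in A.items():
    h=cv2.cvtColor(im,cv2.COLOR_BGR2HSV); r=(h[...,0]>14)&(h[...,0]<32)&(h[...,1]>110)
    m=np.zeros_like(r); m[252*8:278*8,316*8:332*8]=1; ys,xs=np.nonzero(r&m); print(k,"collar rows",ys.min()/8,ys.max()/8,ys.mean()/8,xs.mean()/8,len(ys))
# jar body: template p0->p1
for nm,(x0,x1,y0,y1) in {"jar":(322,340,238,254),"collar":(318,329,262,270)}.items():
    t=A["p0"][y0*8:y1*8,x0*8:x1*8]; s=A["p1"][(y0-3)*8:(y1+9)*8,(x0-3)*8:(x1+3)*8]
    r=cv2.matchTemplate(s,t,cv2.TM_CCOEFF_NORMED); _,v,_,l=cv2.minMaxLoc(r); print(nm,v,l[0]/8-3,l[1]/8-3)
for z in(.05,.06,.1): 
    q=proj([[.628,-.196,z],[.628,-.196,z-.01]],"side");print(z,(q[1]-q[0])/10,"px/mm")
# stand frame predicted pointer/marks: plate at stand x=-58,y 14..48
t=np.radians(-23.6)
```

```text
side0 collar rows 264.625 269.5 267.13211951447244 323.4519140989729 1071
p0 collar rows 264.5 269.875 267.38821542130364 323.10045707472176 1258
p1 collar rows 267.625 273.25 270.5714410327983 322.87482554082345 1433
jar 0.9949156641960144 -0.125 3.75
collar 0.7831260561943054 -0.375 4.0
0.05 [-0.00678288  0.23242991] px/mm
0.06 [-0.00685809  0.23516621] px/mm
0.1 [-0.00717112  0.24658645] px/mm
```

Run:
```python
from h import *
env.move_straight([.628,-.196,.0742],rate=.03); env.dwell(.8)
for _ in range(3):
    print(env.current_position().round(4),env.current_ft_force().round(2),round(float(env.current_gripper_width()),4),round(env.current_clock(),2)); env.dwell(.2)
print(env.current_orientation().round(3))
s=capture("side");cv2.imwrite("pics/p2.png",s[:,:,::-1]); cv2.imwrite("pics/p2top.png",capture("top")[:,:,::-1])
b=s[220:280,300:360,::-1]
cv2.imwrite("pics/p2z.png",cv2.resize(b,(600,600),interpolation=cv2.INTER_CUBIC))
A={k:cv2.resize(cv2.imread(f"pics/{k}.png"),None,fx=8,fy=8,interpolation=cv2.INTER_CUBIC) for k in("p0","p2")}
for nm,(x0,x1,y0,y1) in {"jar":(322,340,238,254),"collar":(318,329,262,270)}.items():
    t=A["p0"][y0*8:y1*8,x0*8:x1*8]; q=A["p2"][(y0-3)*8:(y1+9)*8,(x0-3)*8:(x1+3)*8]
    r=cv2.matchTemplate(q,t,cv2.TM_CCOEFF_NORMED); _,v,_,l=cv2.minMaxLoc(r); print(nm,v,l[0]/8-3,l[1]/8-3)
```

```text
[ 0.6284 -0.1961  0.0759] [-3.74  1.89 13.03] 0.0609 18.19
[ 0.6285 -0.1961  0.0759] [-3.33  1.26 13.25] 0.0608 18.39
[ 0.6285 -0.1961  0.0759] [-4.21  2.37 13.32] 0.0606 18.59
[[ 0.001  0.4    0.916]
 [-0.     0.916 -0.4  ]
 [-1.     0.     0.001]]
jar 0.9946890473365784 -0.25 4.5
collar 0.7535917162895203 -0.125 4.5
```

View pics/p2z.png

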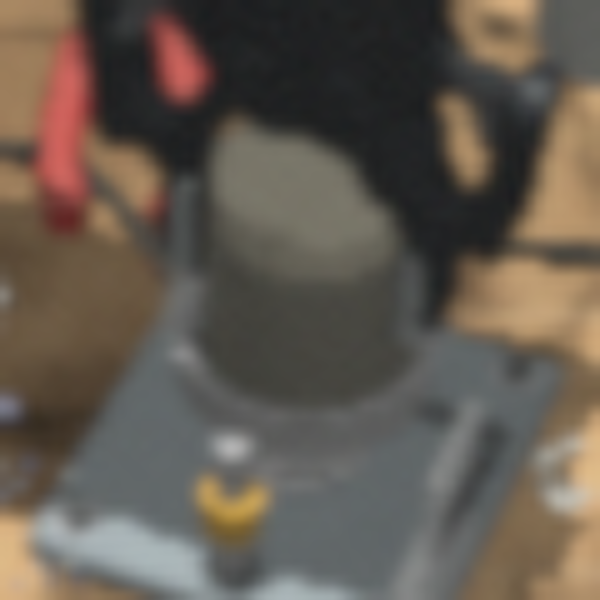

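Run:
```python
from h import *
env.job_done()
print(env.current_clock(),env.current_position().round(4),env.current_ft_force().round(2))
```

```text
the job is handed in; nothing more can be done
the job is handed in; nothing more can be done
```

I picked up the grey jar, stood it upright in the cradle ring, pressed it down to mid-scale, and handed the job in still gripping it. The last robot clock reading I took was 18.6 s, against the 40 s limit. No verdict was reported.

**Travel:** three estimates all fall inside the 13.2–22.8 mm window and well short of bottoming out.

| Source | Estimated travel |
|---|---|
| Image shift of jar and collar | about 18.5 mm |
| Tool height against where the seat took the weight | about 18.5–19.5 mm |
| Wrist push of about 13.2 N, using the stated spring rate | about 16.5 mm |

The force-based figure is about 2–3 mm below the other two.

**Hold:** the tool stayed steady at z = 0.0759 m over three readings and stayed vertical. The grip held at 60.6–60.9 mm with no clear slip.

**What I could not confirm:**
- **Pointer:** I could not read it against the two long marks, because the scale is seen nearly edge-on in the side camera and the arm hid the cradle from above.
- **Centring:** there is a sideways force of about 4 N, so the jar probably leans on the ring wall. The fit allows only about 3 mm of offset.
- **Bystanders:** I saw no contact in the side views, but I did not measure their final positions.
- **Mask fit over the ring:** the network's jar mask took in a finger and disagreed by 1–2 mm, so I relied on the visible edges.

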